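# Reseat the bench irrigation valve and set it to the clip

## Robot

A 6-joint arm with a two-finger parallel gripper is mounted at the origin on the work surface. World frame = base frame: x ahead of the robot, y to its left, z up, the work surface at z = 0. Lengths are in m, angles in rad, forces in N, time in s.
With the tool pointing down it reaches from about 0.3 to 0.775 m from the base axis. Payload 14.6 kg.
Tool frame: the origin (TCP) lies at the very end of the fingers, on their centre line; the grasp point (between the pads) lies ctrl.grasp_offset behind it (ctrl.grasp_offset is the distance from the TCP to the grasp point, in m); z points along the fingers, y is the direction in which the jaws open and shut (so a half turn about z gives the same grasp; the last joint's range is limited). The gripper opens to 94 mm and grips with 3 to 60 N. Pads are 16 mm wide; open, the fingers measure 119 mm over their backs; the gripper's body (75 mm by 177 mm) begins 78 mm behind the grasp point.
Start: joints at [-1.227, 0.3, 1.521, -0, 1.321, -0.067], TCP at [0.22, -0.504, 0.205] pointing down, gripper open.
Joint ranges: [-3.03, 3.03], [-0.79, 2.21], [0.23, 2.52], [-1.04, 4.18], [0, 3.07], [-2.55, 2.55]. Speed limits (rad/s): [2.22, 2.22, 2.57, 3.14, 3.14, 3.14].

## Interface

Orientations are given as [roll, pitch, yaw] about the fixed x, y, z axes, in that order (R = Rz(yaw) Ry(pitch) Rx(roll)).
In Python, from station import ctrl gives the robot as it stands. The module is installed in compiled form; this text tells all that it offers.
- The arm moves only by the tool carry_out, never from a script. Its argument "deltas" is a list of rows, each an object of numbers: "x", "y", "z": the shift along the tool's x, y, z in units of 0.02 m (1.0 is 0.02 m); "wx", "wy", "wz": the turn, a rotation vector about the tool's x, y, z in units of 0.08 rad (1.0 is 0.08 rad); "jaw": the opening in per cent of the stroke, from 0 (shut) to 100 (fully open). A call has 1 to 12 rows; each row shifts and turns the commanded pose from where the row before left it, along the tool's axes as they then stand; what a row does not reach is not made up. A row lasts 1/12 s, in which the tool goes at most 41.7 mm and 7.16 degrees, less where a joint would pass 70% of its speed; a pose out of reach is approached as far as the arm can. A call with a number of a shift or a turn outside -1 to 1 is refused whole. A call with a gripper value outside its range is refused whole. The fingers move at their own pace and stop on an object; "squeeze" is the grip in N (left out, the last holds). Time passes only in rows, so rows that do not move let the fingers close. It gives the time, the measured TCP pose, the force and the opening at its end, in the units of the state.
- ctrl.get_obs(): the state, without advancing time (a new reading comes with each control period).
- ctrl.camera(name): name is "scene" or "top" or "wrist"; returns the picture (384x512x3 uint8, blue, green, red); there is no depth.
- ctrl.camera_params(name): a dict with "mtx" (3x3 intrinsics, pixels), "origin" and "attitude" of the camera in the world. Camera axes: x right, y down, z forward; pixel columns grow to the right and rows downward; lengths in m; the calibration is good to about 2 mm. A picture is of the moment at which its call begins: read the wrist's pose just before it. camera_params takes no time and is no camera call; for the wrist camera it gives the pose at the moment of the call.
- ctrl.hand_in(): hands the job in, once; it reports no verdict.
Trained networks look in the newest picture that a camera, given by its name, has taken for a name from the list of things; names that differ only in an ending like _2 or _b are one class to them, and where a whole thing is asked for, a point or a joint stands for the part that bears it (a point fixed in the world has none). Each returns a list of dicts, best first, with "conf" (0 to 1); they miss things now and then, are a little off and sometimes report something else, mostly with a low value. They report only what shows in the picture. A call takes as long as a camera call.
- ctrl.boxes_of(camera, label): "rect" ([left, top, right, bottom] in pixels, round what is visible of it).
- ctrl.mark_of(camera, label): "position" ([row, column] in pixels: a listed point, or the origin of a listed thing).
The state is a dict: "time_s": time; "qpos": joint angles; "joint_vel": joint speeds; "tau": joint torques, N m; "ee_pos": TCP position; "eef_rot": TCP orientation; "force": force on the tool from outside, world axes, zero at the start; "moment": the same for the moment, N m; "grip_width": finger opening in m.
Only numpy, scipy, OpenCV 4.12 (cv2) and the standard library are available. Lean on these libraries where they do the work, as an engineer would, in place of code of your own. Each camera call takes 0.05 s, during which the arm holds its last target.

## Task

Reset the irrigation valve on the potting bench: turn its handwheel clockwise (seen from above) until you feel it come to bear on its rubber seat, press it home there gently but firmly for a moment without forcing it, then open it again until the pointer on the far side of the wheel stands exactly over the upright finger of the steel set clip. Let go and leave the wheel standing there, with the pots and other things around the valve where they are.

Things in the scene. Friction and masses are not known exactly. Their poses are not given: they have to be found in the camera images.
- wheel: Grey plastic handwheel lying level on the valve, turning about a vertical axis. Origin on that axis at bench level, z up, local x points from the axis to the pointer, so the crank handle is at local x = -58 mm. Rim radius 58 mm to its bar's centre, bar 13 mm thick, its top 113.5 mm above the bench; three 9 mm spokes; 34 mm hub, top 116 mm high.
- hub (a point): Centre of the hub's top, on the axis. The wheel turns stiffly and stays where it is left: about 5 N, pushed tangentially at the handle, keeps it turning. Clockwise from above (yaw decreasing) shuts the valve. It opens freely to 1.5 rad anticlockwise of valve's x axis.
- seat_axis (a point): On the wheel's axis inside the bonnet, 75 mm high. An unseen rubber seat stops the wheel when the pointer is somewhere between 0.85 and 1.65 rad clockwise of valve's x axis: find it by feel. There the push rises by about 3.9 N per mm at the handle. Seated well: 11 to 17 N tangential at the handle, friction included, for half a second; above about 21 N it is damaged. Let go, it springs back a little.
- handle (a point): Top centre of the crank handle, an upright black round peg on the wheel's rim on the side opposite the pointer: 18 mm diameter, from 115 to 155 mm above the bench, fixed to the wheel 58 mm from its axis (on a 22 mm steel washer).
- pointer (a point): Lower tip of the steel pointer, a bracket 8 mm wide with a 3.5 mm wide tip that stands out from the wheel's rim opposite the handle and points down in front of the scale band; the tip is 80.5 mm from the wheel's axis and 88 mm above the bench.
- clip: Small steel set clip fixed on the scale band on the far side of the valve, not to be moved. The origin lies on the wheel's axis at bench level, local z up, local x points from the axis to the clip's finger.
- mark (a point): Top of the clip's upright finger, 3.5 mm wide, 80.5 mm from the wheel's axis and 81 mm above the bench, so 7 mm below the pointer's tip when the pointer stands over it.
- valve: Irrigation valve fixed to the bench: steel base plate 170 x 130 x 8 mm, black pipe 38 mm thick and 240 mm long along local y at 34 mm height, and a round black bonnet whose scale band (radius 72 mm, 64 to 88 mm above the bench) has white ticks on its far face. Origin on the wheel's axis at bench level, local x towards the middle of the far side, z up.
- pot_a: Empty square black plastic plant pot, 70 mm wide, 60 mm high, loose, beside the valve; origin at the centre of its underside. To be left alone.
- pot_b: Like pot_a. To be left alone.
- pot_c: Like pot_a. To be left alone.
- trowel: Loose spatula 240 mm long with a wooden handle, lying on the bench; origin under its middle, handle towards local -x. To be left alone.
- jar: Loose glass jar, 60 mm diameter, 90 mm high, origin at the centre of its underside. To be left alone.
- stake: Loose yellow plant label, 175 mm long and 6 mm thick, lying on the bench. To be left alone.
- cup: Loose white mug, 76 mm diameter, 85 mm high, origin at the centre of its underside. To be left alone.

How it is judged:
On the way:
1. the valve is shut and bears on its seat (about 10 N at the handle, seat load above 8 N) for 0.3 s (contact force between wheel and valve above 8 N), for 0.3 s.
At the end, for the whole second after the job is handed in: After having been seated, the wheel stands still with the tip of its pointer within 3 mm (horizontally) of the clip's finger, untouched, and the loose things are within 20 mm of where they stood (horizontal distance between pointer and mark below 0.003 m and angular speed of wheel below 0.05 rad/s and distance of each of pot_a, pot_b, pot_c, trowel, jar, stake, cup from where it was at the start of the episode below 0.02 m).
It fails at once if the seat is crushed (about 21 N or more at the handle, seat load above 32 N) (contact force between wheel and valve above 32 N).
It fails at once if a pot or another loose thing is knocked away (moved more than 30 mm) (distance of any of pot_a, pot_b, pot_c, trowel, jar, stake, cup from where it was at the start of the episode above 0.03 m).
It also fails if it takes over 64 s, if anything falls off the work surface, if the arm or the gripper's body presses on something with over 40 N, if the wrist force passes 120 N, or if a joint passes its speed limit or range.

## Working session

There is one attempt and no reset: what is moved stays moved. The work goes in short steps, Python scripts to look and compute and a tool call to move; the robot and the scene stay as the last step left them, time stands still between calls to the robot, and variables do not carry over. Pictures are saved under pics/ and viewed, and the job is handed in when it is done.

Besides the shell and the picture viewer there is one more tool, called after "Call:" as name([rows], argument=value, ...), one row to a line, values as JSON. carry_out: Moves the arm, as the interface text tells. Its arguments: {"type":"object","properties":{"deltas":{"type":"array"},"squeeze":{"type":"number"}},"required":["deltas"]}

```bash
mkdir -p pics; ls; python3 - <<'E'
from station import ctrl
import cv2
print(ctrl.get_obs(), ctrl.grasp_offset)
for c in ["scene","top"]:
    im=ctrl.camera(c); cv2.imwrite(f"pics/{c}0.png",im); p=ctrl.camera_params(c); print(c,p)
    for l in ["hub","handle","pointer","mark","wheel","valve"]:
        print(l,[(d["position"],round(d["conf"],2)) for d in ctrl.mark_of(c,l)[:2]])
E
```

```text
pics
{'time_s': 0.0, 'qpos': array([-1.22659196e+00,  3.00500574e-01,  1.52155933e+00,  1.62062938e-05,
        1.32073041e+00, -6.66232631e-02]), 'joint_vel': array([ 0.00054488, -0.00092956,  0.00036925,  0.00047525, -0.0007767 ,
        0.0010145 ]), 'tau': array([ 2.42406713e-03, -5.31804657e+01, -3.52726829e+01,  7.08469399e-02,
        2.44584493e-02, -1.20917139e-04]), 'ee_pos': array([ 0.21955325, -0.50399182,  0.20487937]), 'eef_rot': array([-3.14039869e+00, -9.53958790e-05,  4.10823548e-01]), 'force': array([0.27409054, 0.09574495, 0.41364869]), 'moment': array([ 0.04237102, -0.00390487,  0.01324623]), 'grip_width': 0.09393469555176465} 0.0188
scene {'mtx': array([[388.97272047,   0.        , 267.0328091 ],
       [  0.        , 388.97272047, 193.4606843 ],
       [  0.        ,   0.        ,   1.        ]]), 'origin': array([ 1.28328287, -0.05829458,  0.80828357]), 'attitude': array([-2.32195054, -0.02044377,  1.49599467])}
hub [([200.8, 254.2], 0.93), ([174.6, 253.0], 0.49)]
handle [([174.9, 248.4], 0.7)]
pointer [([232.7, 258.6], 0.77)]
mark [([199.5, 392.8], 0.65), ([234.8, 260.5], 0.53)]
wheel [([231.2, 258.2], 0.83)]
valve [([232.4, 255.5], 0.74), ([211.6, 254.3], 0.66)]
top {'mtx': array([[398.24284252,   0.        , 247.31624291],
       [  0.        , 398.24284252, 188.36303648],
       [  0.        ,   0.        ,   1.        ]]), 'origin': array([0.39859557, 0.00315052, 1.25257525]), 'attitude': array([-3.04125764,  0.0130344 , -1.5450341 ])}
hub [([170.2, 265.8], 0.59)]
handle [([187.8, 266.1], 0.72)]
pointer [([145.8, 261.2], 0.92), ([145.1, 261.0], 0.6)]
mark [([147.7, 259.0], 0.38)]
wheel [([174.7, 262.5], 0.85)]
valve [([170.8, 261.2], 0.68), ([266.4, 168.0], 0.52)]
```

View pics/scene0.png

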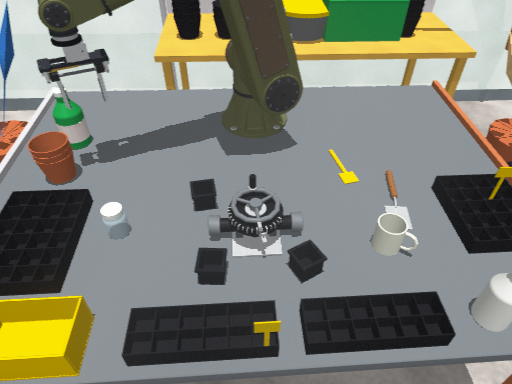

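View pics/top0.png

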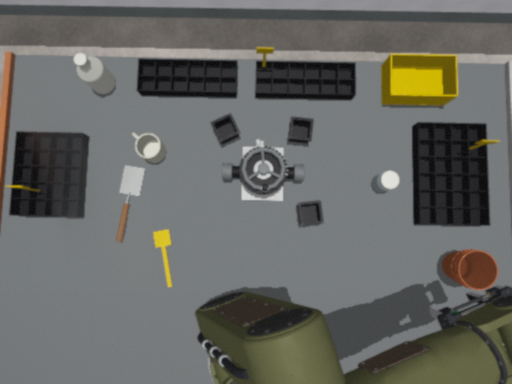

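```bash
python3 - <<'E'
import cv2
a=cv2.imread("pics/scene0.png")[150:290,170:350]; cv2.imwrite("pics/scene0c.png",cv2.resize(a,None,fx=4,fy=4,interpolation=2))
a=cv2.imread("pics/top0.png")[110:230,190:340]; cv2.imwrite("pics/top0c.png",cv2.resize(a,None,fx=5,fy=5,interpolation=2))
E
cat > h.py <<'E'
import numpy as np, cv2
from scipy.spatial.transform import Rotation as R
from station import ctrl
def ray(c,px,z,p=None):
    p=p or ctrl.camera_params(c)
    d=R.from_euler('xyz',p['attitude']).as_matrix()@np.linalg.inv(p['mtx'])@np.array([px[1],px[0],1.])
    o=p['origin']; return o+d*(z-o[2])/d[2]
def proj(c,P,p=None):
    p=p or ctrl.camera_params(c)
    q=p['mtx']@(R.from_euler('xyz',p['attitude']).as_matrix().T@(np.array(P)-p['origin']))
    return q[[1,0]]/q[2]
E
python3 - <<'E'
from h import *
for c,d in dict(scene=dict(hub=([200.8,254.2],.116),handle=([174.9,248.4],.155),pointer=([232.7,258.6],.088),mark=([234.8,260.5],.081)),top=dict(hub=([170.2,265.8],.116),handle=([187.8,266.1],.155),pointer=([145.8,261.2],.088),mark=([147.7,259],.081))).items():
    for k,(px,z) in d.items(): print(c,k,ray(c,px,z).round(4))
E
```

```text
scene hub [ 0.5705 -0.0236  0.116 ]
scene handle [ 0.5137 -0.0356  0.155 ]
scene pointer [ 0.6542 -0.0171  0.088 ]
scene mark [ 0.6552 -0.0124  0.081 ]
top hub [ 0.5665 -0.031   0.116 ]
top handle [ 0.5115 -0.0317  0.155 ]
top pointer [ 0.6434 -0.0166  0.088 ]
top mark [ 0.639  -0.0103  0.081 ]
```

View pics/scene0c.png

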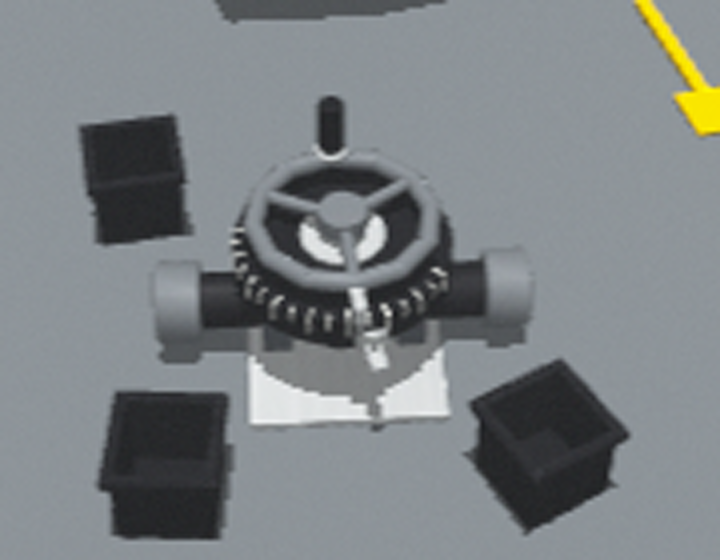

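View pics/top0c.png

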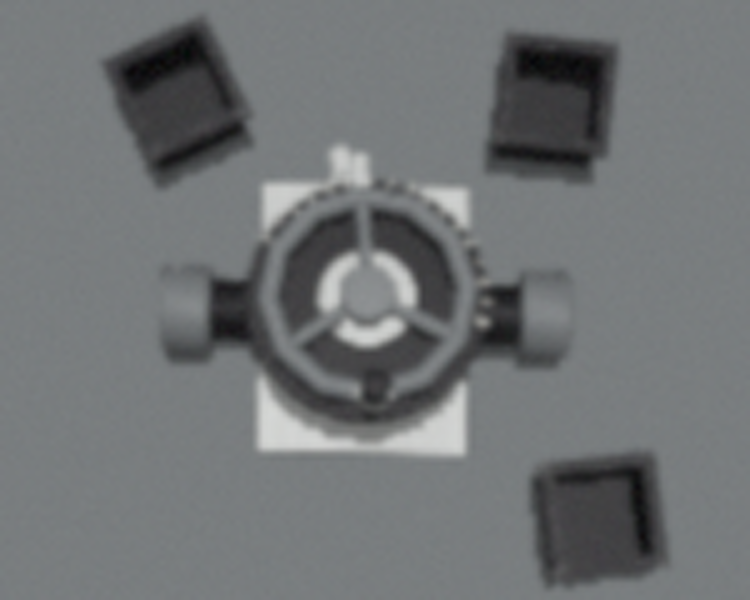

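The top view (hub ≈ row 169, col 264) shows the handle on the robot side. The pointer is on the far side, a few mm clockwise of the clip at about (143, 258). I'll move above the handle and look with the wrist camera.

Call:
carry_out([
  {"x": 1,"y": -0.72,"z": -0.12},
  {"x": 1,"y": -0.72,"z": -0.12},
  {"x": 1,"y": -0.72,"z": -0.12},
  {"x": 1,"y": -0.72,"z": -0.12},
  {"x": 1,"y": -0.72,"z": -0.12},
  {"x": 1,"y": -0.72,"z": -0.12},
  {"x": 1,"y": -0.72,"z": -0.12},
  {"x": 1,"y": -0.72,"z": -0.12},
  {"x": 1,"y": -0.72,"z": -0.12},
  {"x": 1,"y": -0.72,"z": -0.12},
  {"x": 1,"y": -0.72,"z": -0.12},
  {"x": 1,"y": -0.72,"z": -0.12},
])

```text
invalid input
```

Call:
carry_out([
  {"x": 1,"y": -0.72,"z": -0.12},
  {"x": 1,"y": -0.72,"z": -0.12},
  {"x": 1,"y": -0.72,"z": -0.12},
  {"x": 1,"y": -0.72,"z": -0.12},
  {"x": 1,"y": -0.72,"z": -0.12},
  {"x": 1,"y": -0.72,"z": -0.12},
  {"x": 1,"y": -0.72,"z": -0.12},
  {"x": 1,"y": -0.72,"z": -0.12},
  {"x": 1,"y": -0.72,"z": -0.12},
  {"x": 1,"y": -0.72,"z": -0.12},
  {"wz": -1},
  {"wz": -1},
])

```text
invalid input
```

Call:
carry_out([
  {"wz": -1},
  {"wz": -1},
  {"wz": -1},
  {"wz": -1},
  {"wz": -1},
  {"wz": -1},
  {"wz": -1},
  {"wz": -1},
  {"wz": -1},
  {"wz": -1},
  {"wz": -1},
  {"wz": -1},
])

```text
invalid input
```

Call:
carry_out([
  {"wz": -1},
  {"wz": -1},
  {"wz": -1},
  {"wz": -1},
  {"wz": -1},
  {"wz": -1},
  {"wz": -1},
  {"wz": -1},
  {"wz": -1},
  {"wz": -1},
  {"wz": -1},
  {"wz": -1},
])

```text
invalid input
```

Call:
carry_out([
  {"wz": -1},
  {"wz": -1},
  {"wz": -1},
  {"wz": -1},
  {"wz": -1},
  {"wz": -1},
  {"wz": -1},
  {"wz": -1,"jaw": 35},
  {"jaw": 35},
])

```text
invalid input
```

```bash
python3 - <<'E'
from h import *
o=ctrl.get_obs(); print({k:np.round(v,3) for k,v in o.items()})
p=ctrl.camera_params("wrist"); print(p)
im=ctrl.camera("wrist"); cv2.imwrite("pics/w1.png",im)
Z=dict(hub=.116,handle=.155,pointer=.088,mark=.081,valve=0,wheel=0,clip=0)
for l in Z:
    print(l,[(d["position"],round(d["conf"],2),ray("wrist",d["position"],Z[l],p).round(4)) for d in ctrl.mark_of("wrist",l)[:2]])
E
```

```text
{'time_s': np.float64(0.7), 'qpos': array([-1.227,  0.3  ,  1.521,  0.   ,  1.321, -0.067]), 'joint_vel': array([-0.002, -0.001,  0.001,  0.   , -0.001,  0.001]), 'tau': array([-2.0000e-03, -5.3158e+01, -3.5289e+01,  7.1000e-02,  2.1000e-02,
        0.0000e+00]), 'ee_pos': array([ 0.22 , -0.504,  0.205]), 'eef_rot': array([ 3.142, -0.   ,  0.411]), 'force': array([ 0.395, -0.436,  0.152]), 'moment': array([-0.025, -0.002, -0.045]), 'grip_width': np.float64(0.094)}
{'mtx': array([[308.51137125,   0.        , 251.43611963],
       [  0.        , 308.51137125, 193.54188357],
       [  0.        ,   0.        ,   1.        ]]), 'origin': array([ 0.29151807, -0.47359289,  0.3846636 ]), 'attitude': array([ 2.86660414e+00,  7.08505935e-04, -1.15980904e+00])}
hub []
handle []
pointer []
mark []
valve []
wheel []
clip []
```

View pics/w1.png

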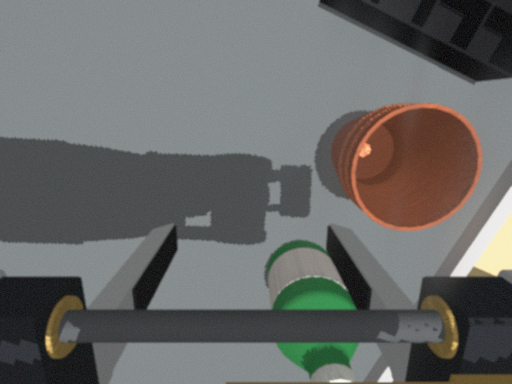

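The wrist picture shows only the orange pot and a bottle. The moves were refused, so I'll try a row with every field filled in.

Call:
carry_out([
  {"x": 1,"y": -0.72,"z": -0.12,"wx": 0,"wy": 0,"wz": 0,"jaw": 100},
])

```text
time_s: 1.18
ee_pos: [0.2309, -0.4844, 0.2072]
eef_rot: [-3.141, 0.0, 0.409]
force: [0.7, 0.5, -0.3]
grip_width: 0.0938
```

Call:
carry_out([
  {"x": 1,"y": -0.72,"z": -0.12,"wx": 0,"wy": 0,"wz": 0.4,"jaw": 100},
  {"x": 1,"y": -0.75,"z": -0.12,"wx": 0,"wy": 0,"wz": 0,"jaw": 100},
  {"x": 1,"y": -0.75,"z": -0.12,"wx": 0,"wy": 0,"wz": 0,"jaw": 100},
  {"x": 1,"y": -0.75,"z": -0.12,"wx": 0,"wy": 0,"wz": 0,"jaw": 100},
  {"x": 1,"y": -0.75,"z": -0.12,"wx": 0,"wy": 0,"wz": 0,"jaw": 100},
  {"x": 1,"y": -0.75,"z": -0.12,"wx": 0,"wy": 0,"wz": 0,"jaw": 100},
  {"x": 1,"y": -0.75,"z": -0.12,"wx": 0,"wy": 0,"wz": 0,"jaw": 100},
  {"x": 1,"y": -0.75,"z": -0.12,"wx": 0,"wy": 0,"wz": 0,"jaw": 100},
  {"x": 1,"y": -0.75,"z": -0.12,"wx": 0,"wy": 0,"wz": 0,"jaw": 100},
  {"x": 1,"y": -0.75,"z": -0.12,"wx": 0,"wy": 0,"wz": 0,"jaw": 100},
  {"x": 1,"y": -0.75,"z": -0.12,"wx": 0,"wy": 0,"wz": 0,"jaw": 100},
  {"x": 1,"y": -0.75,"z": -0.12,"wx": 0,"wy": 0,"wz": 0,"jaw": 100},
])

```text
time_s: 2.18
ee_pos: [0.3887, -0.2261, 0.2369]
eef_rot: [3.141, -0.0, 0.379]
force: [0.9, -0.4, 0.2]
grip_width: 0.0938
```

Call:
carry_out([
  {"x": 1,"y": -0.75,"z": -0.12,"wx": 0,"wy": 0,"wz": 0,"jaw": 100},
  {"x": 1,"y": -0.75,"z": -0.12,"wx": 0,"wy": 0,"wz": 0,"jaw": 100},
  {"x": 1,"y": -0.75,"z": -0.12,"wx": 0,"wy": 0,"wz": 0,"jaw": 100},
  {"x": 1,"y": -0.75,"z": -0.12,"wx": 0,"wy": 0,"wz": 0,"jaw": 100},
  {"x": 1,"y": -0.75,"z": -0.12,"wx": 0,"wy": 0,"wz": 0,"jaw": 100},
  {"x": 1,"y": -0.75,"z": -0.12,"wx": 0,"wy": 0,"wz": 0,"jaw": 100},
  {"x": 1,"y": -0.75,"z": -0.12,"wx": 0,"wy": 0,"wz": 0,"jaw": 100},
  {"x": 1,"y": -0.75,"z": -0.12,"wx": 0,"wy": 0,"wz": 0,"jaw": 100},
  {"x": 1,"y": -0.75,"z": -0.12,"wx": 0,"wy": 0,"wz": 0,"jaw": 100},
  {"x": 0,"y": 0,"z": 0,"wx": 0,"wy": 0,"wz": 0,"jaw": 100},
])

```text
time_s: 3.02
ee_pos: [0.5069, -0.0324, 0.2585]
eef_rot: [-3.141, -0.001, 0.381]
force: [0.2, -0.3, 0.2]
grip_width: 0.0942
```

```bash
cat > look.py <<'E'
from h import *
import sys
o=ctrl.get_obs(); print({k:np.round(v,3) for k,v in o.items() if k in("time_s","ee_pos","eef_rot","force","qpos")})
p=ctrl.camera_params("wrist"); np.save("pics/"+sys.argv[1]+".npy",p,allow_pickle=True)
im=ctrl.camera("wrist"); cv2.imwrite("pics/"+sys.argv[1]+".png",im)
Z=dict(hub=.116,handle=.155,pointer=.088,mark=.081)
for l in sys.argv[2].split(","):
    print(l,[(d["position"],round(d["conf"],2),ray("wrist",d["position"],Z[l],p).round(4)) for d in ctrl.mark_of("wrist",l)[:2]])
E
python3 look.py w2 hub,handle,pointer,mark
```

```text
{'time_s': np.float64(3.017), 'qpos': array([-1.360e-01,  1.680e-01,  1.560e+00,  1.000e-03,  1.413e+00,
        1.053e+00]), 'ee_pos': array([ 0.507, -0.032,  0.258]), 'eef_rot': array([-3.141e+00, -1.000e-03,  3.810e-01]), 'force': array([ 0.249, -0.293,  0.177])}
hub [([120.9, 267.8], 0.69, array([ 0.5728, -0.0243,  0.116 ]))]
handle [([184.8, 247.3], 0.7, array([ 0.5121, -0.0265,  0.155 ]))]
pointer [([43.8, 287.1], 0.97, array([ 0.6515, -0.0146,  0.088 ]))]
mark [([41.7, 278.9], 0.75, array([ 0.6515, -0.006 ,  0.081 ]))]
```

View pics/w2.png

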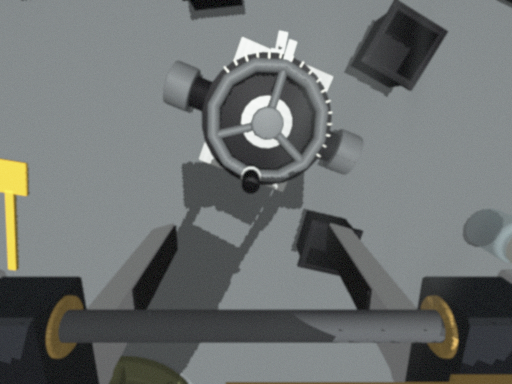

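```bash
python3 - <<'E'
import cv2
a=cv2.imread("pics/w2.png")[10:210,160:380]; cv2.imwrite("pics/w2c.png",cv2.resize(a,None,fx=3,fy=3,interpolation=2))
a=cv2.imread("pics/w2.png")[20:80,240:330]; cv2.imwrite("pics/w2d.png",cv2.resize(a,None,fx=8,fy=8,interpolation=2))
E
```

```text
(no output)
```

View pics/w2c.png

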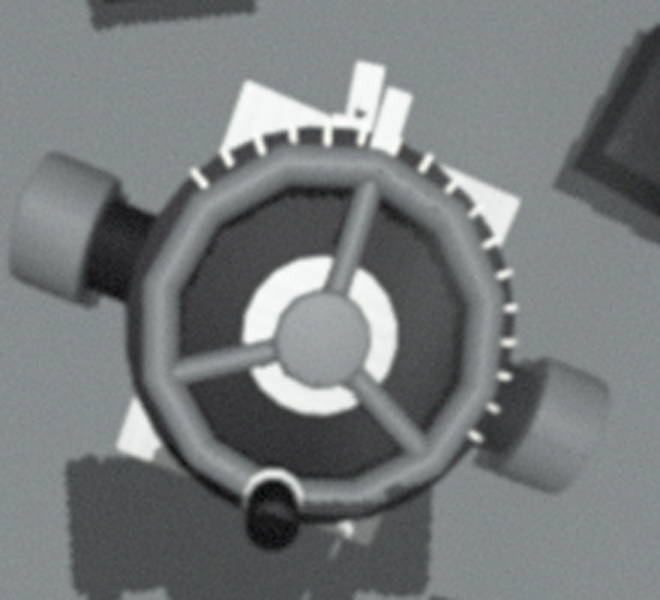

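View pics/w2d.png

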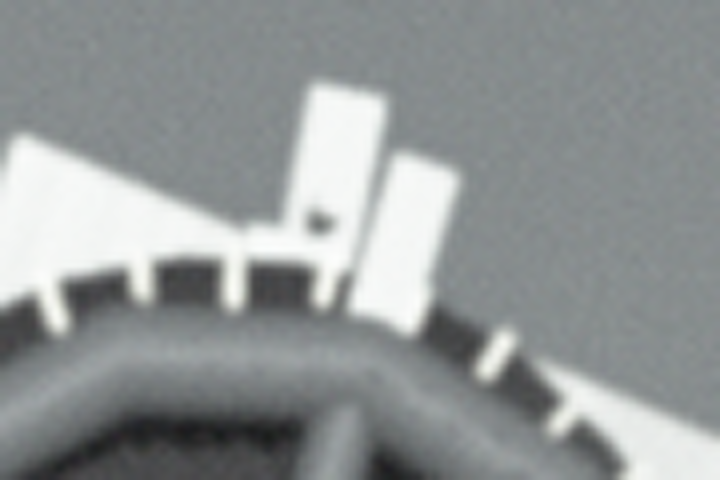

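```bash
python3 - <<'E'
from h import *
p=np.load("pics/w2.npy",allow_pickle=True).item()
hub=ray("w",(10+338/3,160+323/3),.116,p); print("hub",hub)
def a(n,px,z):
    q=ray("w",px,z,p); d=q-hub; print(n,q.round(4),"r",np.hypot(*d[:2]).round(4),"ang",np.arctan2(d[1],d[0]).round(3))
for z in (.06,.07,.075,.081): a("clip spot z%g"%z,(20+222/8,240+320/8),z)
for z in (.06,.07,.081): a("clip end z%g"%z,(20+90/8,240+345/8),z)
for z in (.088,.1,.11): a("ptr end z%g"%z,(20+165/8,240+428/8),z)
a("ptr inner .11",(20+325/8,240+388/8),.108)
a("handle top",(10+525/3,160+272/3),.155)
# pipe ends centre
l=ray("w",(10+228/3,160+65/3),.04,p); r=ray("w",(10+425/3,160+545/3),.04,p); print(l,r,"pipe yaw", np.arctan2(*(l-r)[[1,0]])-np.pi/2)
E
```

```text
hub [ 0.57112133 -0.02483484  0.116     ]
clip spot z0.06 [ 0.6505 -0.0097  0.06  ] r 0.0808 ang 0.189
clip spot z0.07 [ 0.6487 -0.0095  0.07  ] r 0.079 ang 0.195
clip spot z0.075 [ 0.6477 -0.0094  0.075 ] r 0.0781 ang 0.198
clip spot z0.081 [ 0.6466 -0.0094  0.081 ] r 0.077 ang 0.202
clip end z0.06 [ 0.6672 -0.0063  0.06  ] r 0.0979 ang 0.191
clip end z0.07 [ 0.6649 -0.0062  0.07  ] r 0.0956 ang 0.196
clip end z0.081 [ 0.6623 -0.0061  0.081 ] r 0.0931 ang 0.202
ptr end z0.088 [ 0.6567 -0.0195  0.088 ] r 0.0857 ang 0.062
ptr end z0.1 [ 0.654 -0.019  0.1  ] r 0.0831 ang 0.07
ptr end z0.11 [ 0.6518 -0.0185  0.11  ] r 0.0809 ang 0.078
ptr inner .11 [ 0.6339 -0.0214  0.108 ] r 0.0629 ang 0.055
handle top [ 0.5131 -0.0296  0.155 ] r 0.0582 ang -3.06
[0.57033481 0.08443029 0.04      ] [ 0.57099226 -0.13239416  0.04      ] pipe yaw 0.003032182638091685
```

The hub is at (0.571, -0.025). The pointer is at about 0.07 rad and the clip at about 0.20 rad, and the valve yaw is near 0. The handle, at (0.513, -0.030), has the right radius of 58 mm. Next I'll turn the tool to face the handle from outside.

Call:
carry_out([
  {"x": 0,"y": 0,"z": 0,"wx": 0,"wy": 0,"wz": -1,"jaw": 40},
  {"x": 0,"y": 0,"z": 0,"wx": 0,"wy": 0,"wz": -1,"jaw": 40},
  {"x": 0,"y": 0,"z": 0,"wx": 0,"wy": 0,"wz": -1,"jaw": 40},
  {"x": 0,"y": 0,"z": 0,"wx": 0,"wy": 0,"wz": -1,"jaw": 40},
  {"x": 0,"y": 0,"z": 0,"wx": 0,"wy": 0,"wz": -1,"jaw": 40},
  {"x": 0,"y": 0,"z": 0,"wx": 0,"wy": 0,"wz": -1,"jaw": 40},
  {"x": 0,"y": 0,"z": 0,"wx": 0,"wy": 0,"wz": -1,"jaw": 40},
  {"x": 0,"y": 0,"z": 0,"wx": 0,"wy": 0,"wz": -1,"jaw": 40},
  {"x": 0,"y": 0,"z": 0,"wx": 0,"wy": 0,"wz": -1,"jaw": 40},
  {"x": 0,"y": 0,"z": 0,"wx": 0,"wy": 0,"wz": -1,"jaw": 40},
  {"x": 0,"y": 0,"z": 0,"wx": 0,"wy": 0,"wz": -1,"jaw": 40},
  {"x": 0,"y": 0,"z": 0,"wx": 0,"wy": 0,"wz": -1,"jaw": 40},
])

```text
time_s: 4.27
ee_pos: [0.5052, -0.036, 0.2583]
eef_rot: [3.141, 0.0, 1.341]
force: [0.4, -0.1, -0.2]
grip_width: 0.0374
```

Call:
carry_out([
  {"x": 0,"y": 0,"z": 0,"wx": 0,"wy": 0,"wz": -1,"jaw": 40},
  {"x": 0,"y": 0,"z": 0,"wx": 0,"wy": 0,"wz": -1,"jaw": 40},
  {"x": 0,"y": 0,"z": 0,"wx": 0,"wy": 0,"wz": -1,"jaw": 40},
  {"x": 0,"y": 0,"z": 0,"wx": 0,"wy": 0,"wz": -1,"jaw": 40},
  {"x": 0,"y": 0,"z": 0,"wx": 0,"wy": 0,"wz": -1,"jaw": 40},
  {"x": 0,"y": 0,"z": 0,"wx": 0,"wy": 0,"wz": -1,"jaw": 40},
  {"x": 0,"y": 0,"z": 0,"wx": 0,"wy": 0,"wz": -1,"jaw": 40},
  {"x": 0,"y": 0,"z": 0,"wx": 0,"wy": 0,"wz": -1,"jaw": 40},
  {"x": 0,"y": 0,"z": 0,"wx": 0,"wy": 0,"wz": -1,"jaw": 40},
  {"x": 0,"y": 0,"z": 0,"wx": 0,"wy": 0,"wz": -1,"jaw": 40},
  {"x": 0,"y": 0,"z": 0,"wx": 0,"wy": 0,"wz": -1,"jaw": 40},
  {"x": 0,"y": 0,"z": 0,"wx": 0,"wy": 0,"wz": -1,"jaw": 40},
])

```text
time_s: 5.27
ee_pos: [0.5052, -0.0361, 0.2583]
eef_rot: [3.142, 0.0, 2.301]
force: [1.2, -0.1, -0.2]
grip_width: 0.0374
```

Call:
carry_out([
  {"x": 0,"y": 0,"z": 0,"wx": 0,"wy": 0,"wz": -1,"jaw": 40},
  {"x": 0,"y": 0,"z": 0,"wx": 0,"wy": 0,"wz": -1,"jaw": 40},
  {"x": 0,"y": 0,"z": 0,"wx": 0,"wy": 0,"wz": -1,"jaw": 40},
  {"x": 0,"y": 0,"z": 0,"wx": 0,"wy": 0,"wz": -1,"jaw": 40},
  {"x": 0,"y": 0,"z": 0,"wx": 0,"wy": 0,"wz": -1,"jaw": 40},
  {"x": 0,"y": 0,"z": 0,"wx": 0,"wy": 0,"wz": -1,"jaw": 40},
  {"x": 0,"y": 0,"z": 0,"wx": 0,"wy": 0,"wz": -1,"jaw": 40},
  {"x": 0,"y": 0,"z": 0,"wx": 0,"wy": 0,"wz": -1,"jaw": 40},
  {"x": 0,"y": 0,"z": 0,"wx": 0,"wy": 0,"wz": -1,"jaw": 40},
  {"x": 0,"y": 0,"z": 0,"wx": 0,"wy": 0,"wz": -1,"jaw": 40},
  {"x": 0,"y": 0,"z": 0,"wx": 0,"wy": 0,"wz": -1,"jaw": 40},
  {"x": 0,"y": 0,"z": 0,"wx": 0,"wy": 0,"wz": -0.5,"jaw": 40},
])

```text
time_s: 6.27
ee_pos: [0.5052, -0.0361, 0.2583]
eef_rot: [-3.141, 0.0, -3.061]
force: [-1.3, -0.5, 0.2]
grip_width: 0.0376
```

```bash
python3 look.py w3 handle,hub
```

```text
{'time_s': np.float64(6.267), 'qpos': array([-0.144,  0.165,  1.564, -0.   ,  1.413, -1.795]), 'ee_pos': array([ 0.505, -0.036,  0.258]), 'eef_rot': array([-3.141,  0.   , -3.061]), 'force': array([-1.32 , -0.486,  0.197])}
handle [([204.3, 256.7], 0.9, array([ 0.5153, -0.0309,  0.155 ]))]
hub [([241.1, 261.4], 0.6, array([ 0.5708, -0.0201,  0.116 ])), ([116.0, 157.1], 0.51, array([ 0.4425, -0.1375,  0.116 ]))]
```

View pics/w3.png

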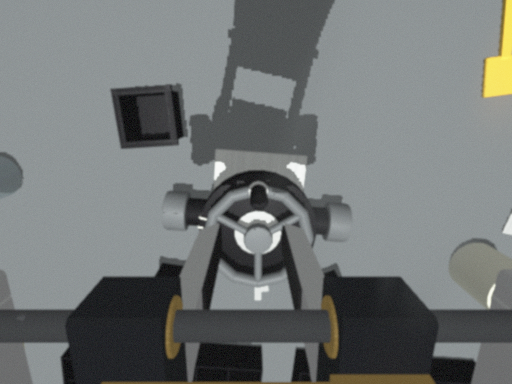

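The handle peg shows between the fingers at about col 257, row 200, a little right of their midline. I'll correct for that and go down around it.

Call:
carry_out([
  {"x": -0.46,"y": 0.27,"z": 0.6,"wx": 0,"wy": 0,"wz": 0,"jaw": 40},
  {"x": 0,"y": 0,"z": 1,"wx": 0,"wy": 0,"wz": 0,"jaw": 40},
  {"x": 0,"y": 0,"z": 1,"wx": 0,"wy": 0,"wz": 0,"jaw": 40},
  {"x": 0,"y": 0,"z": 1,"wx": 0,"wy": 0,"wz": 0,"jaw": 40},
  {"x": 0,"y": 0,"z": 1,"wx": 0,"wy": 0,"wz": 0,"jaw": 40},
  {"x": 0,"y": 0,"z": 1,"wx": 0,"wy": 0,"wz": 0,"jaw": 40},
  {"x": 0,"y": 0,"z": 0.5,"wx": 0,"wy": 0,"wz": 0,"jaw": 40},
  {"x": 0,"y": 0,"z": 0.5,"wx": 0,"wy": 0,"wz": 0,"jaw": 40},
  {"x": 0,"y": 0,"z": 0,"wx": 0,"wy": 0,"wz": 0,"jaw": 40},
])

```text
time_s: 7.17
ee_pos: [0.5137, -0.0292, 0.1249]
eef_rot: [3.141, -0.002, -3.065]
force: [0.0, -0.5, -0.1]
grip_width: 0.0374
```

```bash
python3 look.py w4 handle
```

```text
{'time_s': np.float64(7.167), 'qpos': array([-0.128,  0.306,  1.711, -0.   ,  1.126, -1.775]), 'ee_pos': array([ 0.514, -0.029,  0.125]), 'eef_rot': array([ 3.141e+00, -2.000e-03, -3.065e+00]), 'force': array([ 0.001, -0.544, -0.119])}
handle [([260.5, 248.6], 0.62, array([ 0.5134, -0.0316,  0.155 ]))]
```

View pics/w4.png

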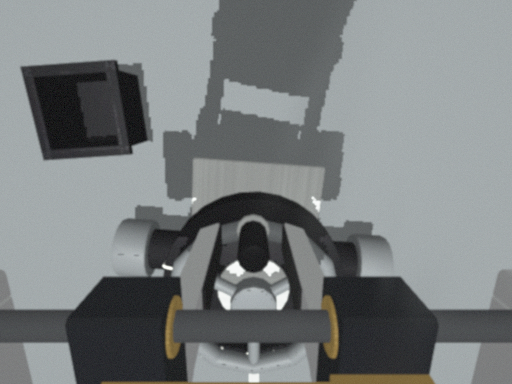

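The peg is centred between the pads (col 253 against 252). I'll close to a loose cage and start the clockwise arc.

Call:
carry_out([
  {"x": 0,"y": 0,"z": 0,"wx": 0,"wy": 0,"wz": 0,"jaw": 23},
  {"x": 0,"y": 0,"z": 0,"wx": 0,"wy": 0,"wz": 0,"jaw": 23},
  {"x": 0,"y": 0,"z": 0,"wx": 0,"wy": 0,"wz": 0,"jaw": 23},
  {"x": 0,"y": 0.12,"z": 0,"wx": 0,"wy": 0,"wz": 0.5,"jaw": 23},
  {"x": 0,"y": 0.12,"z": 0,"wx": 0,"wy": 0,"wz": 0.5,"jaw": 23},
  {"x": -0.005,"y": 0.116,"z": 0,"wx": 0,"wy": 0,"wz": 0.5,"jaw": 23},
  {"x": -0.005,"y": 0.116,"z": 0,"wx": 0,"wy": 0,"wz": 0.5,"jaw": 23},
])

```text
time_s: 7.85
ee_pos: [0.5144, -0.0203, 0.1267]
eef_rot: [-3.14, 0.001, 3.057]
force: [-0.4, -6.6, 1.6]
grip_width: 0.0215
```

Call:
carry_out([
  {"x": -0.005,"y": 0.116,"z": 0,"wx": 0,"wy": 0,"wz": 0.5,"jaw": 23},
  {"x": -0.005,"y": 0.116,"z": 0,"wx": 0,"wy": 0,"wz": 0.5,"jaw": 23},
  {"x": -0.005,"y": 0.116,"z": 0,"wx": 0,"wy": 0,"wz": 0.5,"jaw": 23},
  {"x": -0.005,"y": 0.116,"z": 0,"wx": 0,"wy": 0,"wz": 0.5,"jaw": 23},
  {"x": -0.005,"y": 0.116,"z": 0,"wx": 0,"wy": 0,"wz": 0.5,"jaw": 23},
  {"x": -0.005,"y": 0.116,"z": 0,"wx": 0,"wy": 0,"wz": 0.5,"jaw": 23},
])

```text
time_s: 8.35
ee_pos: [0.517, -0.0067, 0.1266]
eef_rot: [-3.14, -0.0, 2.817]
force: [-4.2, -4.5, 2.3]
grip_width: 0.0219
```

```bash
cat > st.py <<'E'
from h import *
o=ctrl.get_obs(); hub=np.array([.5711,-.0248]); d=o['ee_pos'][:2]-hub; a=np.arctan2(d[1],d[0]); 
t=np.array([np.sin(a),-np.cos(a)]) # clockwise tangent
f=o['force'][:2]; y=o['eef_rot'][2]
print("t",o['time_s'],"ee",o['ee_pos'].round(4),"r",np.hypot(*d).round(4),"ptr-ang",((a+2*np.pi)%(2*np.pi)-np.pi).round(3),"yaw-err",((y-a+np.pi)%(2*np.pi)-np.pi).round(3),"Ftan(on wheel)",(-f@t).round(2),"Frad out on tool",(f@d/np.hypot(*d)).round(2),"w",o['grip_width'].round(4))
E
python3 st.py
```

```text
Traceback (most recent call last):
  File "st.py", line 5, in <module>
    print("t",o['time_s'],"ee",o['ee_pos'].round(4),"r",np.hypot(*d).round(4),"ptr-ang",((a+2*np.pi)%(2*np.pi)-np.pi).round(3),"yaw-err",((y-a+np.pi)%(2*np.pi)-np.pi).round(3),"Ftan(on wheel)",(-f@t).round(2),"Frad out on tool",(f@d/np.hypot(*d)).round(2),"w",o['grip_width'].round(4))
                                                                                                                                                                                                                                                                    ^^^^^^^^^^^^^^^^^^^^^
AttributeError: 'float' object has no attribute 'round'
```

```bash
sed -i "s/o\['grip_width'\].round(4)/round(float(o['grip_width']),4)/" st.py; python3 st.py
```

```text
t 8.35 ee [ 0.517  -0.0067  0.1266] r 0.057 ptr-ang -0.324 yaw-err -0.001 Ftan(on wheel) 5.66 Frad out on tool 2.57 w 0.0219
```

The drag is 5.7 N, as expected for friction. I'll go on to about -0.8 rad, short of where the seat can begin.

Call:
carry_out([
  {"x": -0.005,"y": 0.116,"z": 0,"wx": 0,"wy": 0,"wz": 0.5,"jaw": 23},
  {"x": -0.005,"y": 0.116,"z": 0,"wx": 0,"wy": 0,"wz": 0.5,"jaw": 23},
  {"x": -0.005,"y": 0.116,"z": 0,"wx": 0,"wy": 0,"wz": 0.5,"jaw": 23},
  {"x": -0.005,"y": 0.116,"z": 0,"wx": 0,"wy": 0,"wz": 0.5,"jaw": 23},
  {"x": -0.005,"y": 0.116,"z": 0,"wx": 0,"wy": 0,"wz": 0.5,"jaw": 23},
  {"x": -0.005,"y": 0.116,"z": 0,"wx": 0,"wy": 0,"wz": 0.5,"jaw": 23},
  {"x": -0.005,"y": 0.116,"z": 0,"wx": 0,"wy": 0,"wz": 0.5,"jaw": 23},
  {"x": -0.005,"y": 0.116,"z": 0,"wx": 0,"wy": 0,"wz": 0.5,"jaw": 23},
  {"x": -0.005,"y": 0.116,"z": 0,"wx": 0,"wy": 0,"wz": 0.5,"jaw": 23},
  {"x": -0.005,"y": 0.116,"z": 0,"wx": 0,"wy": 0,"wz": 0.5,"jaw": 23},
  {"x": -0.005,"y": 0.116,"z": 0,"wx": 0,"wy": 0,"wz": 0.5,"jaw": 23},
])

```text
time_s: 9.27
ee_pos: [0.5303, 0.0151, 0.1264]
eef_rot: [-3.14, -0.001, 2.377]
force: [-6.7, -3.1, 3.3]
grip_width: 0.022
```

```bash
python3 st.py
```

```text
t 9.2667 ee [0.5303 0.0151 0.1264] r 0.057 ptr-ang -0.774 yaw-err 0.009 Ftan(on wheel) 6.93 Frad out on tool 2.64 w 0.022
```

Call:
carry_out([
  {"x": -0.001,"y": 0.046,"z": 0,"wx": 0,"wy": 0,"wz": 0.2,"jaw": 23},
  {"x": -0.001,"y": 0.046,"z": 0,"wx": 0,"wy": 0,"wz": 0.2,"jaw": 23},
  {"x": -0.001,"y": 0.046,"z": 0,"wx": 0,"wy": 0,"wz": 0.2,"jaw": 23},
])

```text
time_s: 9.52
ee_pos: [0.5323, 0.017, 0.1264]
eef_rot: [-3.14, -0.001, 2.33]
force: [-5.7, -1.8, 2.0]
grip_width: 0.0218
```

```bash
python3 st.py
```

```text
t 9.5167 ee [0.5323 0.017  0.1264] r 0.0571 ptr-ang -0.823 yaw-err 0.012 Ftan(on wheel) 5.38 Frad out on tool 2.54 w 0.0218
```

Call:
carry_out([
  {"x": -0.001,"y": 0.046,"z": 0,"wx": 0,"wy": 0,"wz": 0.2,"jaw": 23},
  {"x": -0.001,"y": 0.046,"z": 0,"wx": 0,"wy": 0,"wz": 0.2,"jaw": 23},
  {"x": -0.001,"y": 0.046,"z": 0,"wx": 0,"wy": 0,"wz": 0.2,"jaw": 23},
])

```text
time_s: 9.77
ee_pos: [0.5343, 0.0189, 0.1264]
eef_rot: [-3.14, -0.001, 2.282]
force: [-7.1, -2.1, 3.3]
grip_width: 0.0214
```

Call:
carry_out([
  {"x": -0.001,"y": 0.046,"z": 0,"wx": 0,"wy": 0,"wz": 0.2,"jaw": 23},
  {"x": -0.001,"y": 0.046,"z": 0,"wx": 0,"wy": 0,"wz": 0.2,"jaw": 23},
])

```text
time_s: 9.93
ee_pos: [0.5358, 0.0201, 0.1265]
eef_rot: [-3.14, -0.001, 2.25]
force: [-7.4, -1.1, 2.3]
grip_width: 0.0214
```

Call:
carry_out([
  {"x": -0.001,"y": 0.046,"z": 0,"wx": 0,"wy": 0,"wz": 0.2,"jaw": 23},
  {"x": -0.001,"y": 0.046,"z": 0,"wx": 0,"wy": 0,"wz": 0.2,"jaw": 23},
])

```text
time_s: 10.1
ee_pos: [0.5372, 0.0212, 0.1264]
eef_rot: [-3.14, -0.001, 2.218]
force: [-7.2, -0.3, 3.0]
grip_width: 0.0218
```

```bash
python3 st.py
```

```text
t 10.1 ee [0.5372 0.0212 0.1264] r 0.0572 ptr-ang -0.936 yaw-err 0.012 Ftan(on wheel) 5.96 Frad out on tool 4.03 w 0.0218
```

Still only friction, about 6 N. I'll continue.

Call:
carry_out([
  {"x": -0.001,"y": 0.046,"z": 0,"wx": 0,"wy": 0,"wz": 0.2,"jaw": 23},
  {"x": -0.001,"y": 0.046,"z": 0,"wx": 0,"wy": 0,"wz": 0.2,"jaw": 23},
  {"x": -0.001,"y": 0.046,"z": 0,"wx": 0,"wy": 0,"wz": 0.2,"jaw": 23},
])

```text
time_s: 10.35
ee_pos: [0.5395, 0.0229, 0.1264]
eef_rot: [-3.14, -0.001, 2.17]
force: [-7.2, 0.3, 2.4]
grip_width: 0.0216
```

```bash
python3 st.py
```

```text
t 10.35 ee [0.5395 0.0229 0.1264] r 0.0572 ptr-ang -0.985 yaw-err 0.013 Ftan(on wheel) 5.79 Frad out on tool 4.23 w 0.0216
```

Call:
carry_out([
  {"x": 0,"y": 0.046,"z": 0,"wx": 0,"wy": 0,"wz": 0.2,"jaw": 23},
  {"x": 0,"y": 0.046,"z": 0,"wx": 0,"wy": 0,"wz": 0.2,"jaw": 23},
  {"x": 0,"y": 0.046,"z": 0,"wx": 0,"wy": 0,"wz": 0.2,"jaw": 23},
])

```text
time_s: 10.6
ee_pos: [0.5418, 0.0244, 0.1264]
eef_rot: [-3.14, -0.001, 2.122]
force: [-6.0, -0.2, 3.8]
grip_width: 0.0219
```

```bash
python3 st.py
```

```text
t 10.6 ee [0.5418 0.0244 0.1264] r 0.0573 ptr-ang -1.034 yaw-err 0.014 Ftan(on wheel) 5.27 Frad out on tool 2.86 w 0.0219
```

Call:
carry_out([
  {"x": 0,"y": 0.046,"z": 0,"wx": 0,"wy": 0,"wz": 0.2,"jaw": 23},
  {"x": 0,"y": 0.046,"z": 0,"wx": 0,"wy": 0,"wz": 0.2,"jaw": 23},
  {"x": 0,"y": 0.046,"z": 0,"wx": 0,"wy": 0,"wz": 0.2,"jaw": 23},
])

```text
time_s: 10.85
ee_pos: [0.5442, 0.0258, 0.1264]
eef_rot: [-3.14, -0.001, 2.074]
force: [-6.5, 0.0, 3.1]
grip_width: 0.0219
```

```bash
python3 st.py
```

```text
t 10.85 ee [0.5442 0.0258 0.1264] r 0.0573 ptr-ang -1.082 yaw-err 0.014 Ftan(on wheel) 5.75 Frad out on tool 3.07 w 0.0219
```

Call:
carry_out([
  {"x": 0,"y": 0.046,"z": 0,"wx": 0,"wy": 0,"wz": 0.2,"jaw": 23},
  {"x": 0,"y": 0.046,"z": 0,"wx": 0,"wy": 0,"wz": 0.2,"jaw": 23},
  {"x": 0,"y": 0.046,"z": 0,"wx": 0,"wy": 0,"wz": 0.2,"jaw": 23},
])

```text
time_s: 11.1
ee_pos: [0.5467, 0.0271, 0.1265]
eef_rot: [-3.14, -0.001, 2.026]
force: [-7.7, 0.7, 2.3]
grip_width: 0.0213
```

```bash
python3 st.py
```

```text
t 11.1 ee [0.5467 0.0271 0.1265] r 0.0574 ptr-ang -1.131 yaw-err 0.015 Ftan(on wheel) 6.63 Frad out on tool 3.9 w 0.0213
```

Call:
carry_out([
  {"x": 0,"y": 0.046,"z": 0,"wx": 0,"wy": 0,"wz": 0.2,"jaw": 23},
  {"x": 0,"y": 0.046,"z": 0,"wx": 0,"wy": 0,"wz": 0.2,"jaw": 23},
  {"x": 0,"y": 0.046,"z": 0,"wx": 0,"wy": 0,"wz": 0.2,"jaw": 23},
])

```text
time_s: 11.35
ee_pos: [0.5491, 0.0283, 0.1264]
eef_rot: [-3.14, -0.001, 1.978]
force: [-5.9, 0.2, 1.9]
grip_width: 0.0218
```

```bash
python3 st.py
```

```text
t 11.35 ee [0.5491 0.0283 0.1264] r 0.0575 ptr-ang -1.179 yaw-err 0.015 Ftan(on wheel) 5.37 Frad out on tool 2.44 w 0.0218
```

Call:
carry_out([
  {"x": 0,"y": 0.046,"z": 0,"wx": 0,"wy": 0,"wz": 0.2,"jaw": 23},
  {"x": 0,"y": 0.046,"z": 0,"wx": 0,"wy": 0,"wz": 0.2,"jaw": 23},
  {"x": 0,"y": 0.046,"z": 0,"wx": 0,"wy": 0,"wz": 0.2,"jaw": 23},
])

```text
time_s: 11.6
ee_pos: [0.5516, 0.0293, 0.1264]
eef_rot: [-3.14, -0.001, 1.93]
force: [-7.7, -0.2, 2.4]
grip_width: 0.0216
```

```bash
python3 st.py
```

```text
t 11.6 ee [0.5516 0.0293 0.1264] r 0.0575 ptr-ang -1.225 yaw-err 0.014 Ftan(on wheel) 7.3 Frad out on tool 2.38 w 0.0216
```

Call:
carry_out([
  {"x": -0.001,"y": 0.046,"z": 0,"wx": 0,"wy": 0,"wz": 0.2,"jaw": 23},
  {"x": -0.001,"y": 0.046,"z": 0,"wx": 0,"wy": 0,"wz": 0.2,"jaw": 23},
])

```text
time_s: 11.77
ee_pos: [0.5532, 0.0298, 0.1264]
eef_rot: [-3.139, -0.001, 1.898]
force: [-9.9, -1.2, 3.7]
grip_width: 0.0217
```

```bash
python3 st.py
```

```text
t 11.7667 ee [0.5532 0.0298 0.1264] r 0.0575 ptr-ang -1.254 yaw-err 0.01 Ftan(on wheel) 9.75 Frad out on tool 1.92 w 0.0217
```

The force is rising, so this is the seat. Single small rows from here.

Call:
carry_out([
  {"x": 0,"y": 0.046,"z": 0,"wx": 0,"wy": 0,"wz": 0.2,"jaw": 23},
])

```text
time_s: 11.85
ee_pos: [0.5539, 0.0301, 0.1264]
eef_rot: [-3.139, -0.001, 1.882]
force: [-10.3, -2.3, 5.1]
grip_width: 0.0219
```

```bash
python3 st.py
```

```text
t 11.85 ee [0.5539 0.0301 0.1264] r 0.0575 ptr-ang -1.267 yaw-err 0.008 Ftan(on wheel) 10.47 Frad out on tool 0.88 w 0.0219
```

Call:
carry_out([
  {"x": 0,"y": 0.046,"z": 0,"wx": 0,"wy": 0,"wz": 0.2,"jaw": 23},
])

```text
time_s: 11.93
ee_pos: [0.5546, 0.0303, 0.1264]
eef_rot: [-3.138, -0.0, 1.866]
force: [-12.3, -2.3, 5.1]
grip_width: 0.0219
```

```bash
python3 st.py
```

```text
t 11.9333 ee [0.5546 0.0303 0.1264] r 0.0575 ptr-ang -1.281 yaw-err 0.005 Ftan(on wheel) 12.47 Frad out on tool 1.36 w 0.0219
```

Call:
carry_out([
  {"x": 0,"y": 0.046,"z": 0,"wx": 0,"wy": 0,"wz": 0.2,"jaw": 23},
  {"x": 0,"y": 0,"z": 0,"wx": 0,"wy": 0,"wz": 0,"jaw": 23},
])

```text
time_s: 12.1
ee_pos: [0.5555, 0.0305, 0.1264]
eef_rot: [-3.138, -0.0, 1.85]
force: [-11.2, -1.8, 6.3]
grip_width: 0.0214
```

```bash
python3 st.py
```

```text
t 12.1 ee [0.5555 0.0305 0.1264] r 0.0575 ptr-ang -1.295 yaw-err 0.003 Ftan(on wheel) 11.25 Frad out on tool 1.35 w 0.0214
```

Call:
carry_out([
  {"x": 0,"y": 0.04,"z": 0,"wx": 0,"wy": 0,"wz": 0.1,"jaw": 23},
  {"x": 0,"y": 0,"z": 0,"wx": 0,"wy": 0,"wz": 0,"jaw": 23},
])

```text
time_s: 12.27
ee_pos: [0.556, 0.0307, 0.1264]
eef_rot: [-3.138, -0.001, 1.842]
force: [-12.6, -3.1, 6.5]
grip_width: 0.0218
```

```bash
python3 st.py
```

```text
t 12.2667 ee [0.556  0.0307 0.1264] r 0.0575 ptr-ang -1.306 yaw-err 0.007 Ftan(on wheel) 13.0 Frad out on tool 0.29 w 0.0218
```

Call:
carry_out([
  {"x": 0,"y": 0.02,"z": 0,"wx": 0,"wy": 0,"wz": 0,"jaw": 23},
  {"x": 0,"y": 0,"z": 0,"wx": 0,"wy": 0,"wz": 0,"jaw": 23},
  {"x": 0,"y": 0,"z": 0,"wx": 0,"wy": 0,"wz": 0,"jaw": 23},
])

```text
time_s: 12.52
ee_pos: [0.5563, 0.0308, 0.1264]
eef_rot: [-3.138, -0.001, 1.843]
force: [-14.1, -1.8, 6.3]
grip_width: 0.0219
```

```bash
python3 st.py
```

```text
t 12.5167 ee [0.5563 0.0308 0.1264] r 0.0576 ptr-ang -1.311 yaw-err 0.012 Ftan(on wheel) 14.07 Frad out on tool 1.85 w 0.0219
```

14 N, which is in the band. I'll hold it.

Call:
carry_out([
  {"x": 0,"y": 0,"z": 0,"wx": 0,"wy": 0,"wz": 0,"jaw": 23},
  {"x": 0,"y": 0,"z": 0,"wx": 0,"wy": 0,"wz": 0,"jaw": 23},
  {"x": 0,"y": 0,"z": 0,"wx": 0,"wy": 0,"wz": 0,"jaw": 23},
  {"x": 0,"y": 0,"z": 0,"wx": 0,"wy": 0,"wz": 0,"jaw": 23},
])

```text
time_s: 12.85
ee_pos: [0.5563, 0.0309, 0.1264]
eef_rot: [-3.138, -0.001, 1.843]
force: [-12.9, -2.2, 6.4]
grip_width: 0.0218
```

```bash
python3 st.py
```

```text
t 12.85 ee [0.5563 0.0309 0.1264] r 0.0576 ptr-ang -1.311 yaw-err 0.012 Ftan(on wheel) 13.02 Frad out on tool 1.16 w 0.0218
```

Call:
carry_out([
  {"x": 0,"y": 0,"z": 0,"wx": 0,"wy": 0,"wz": 0,"jaw": 23},
  {"x": 0,"y": 0,"z": 0,"wx": 0,"wy": 0,"wz": 0,"jaw": 23},
  {"x": 0,"y": 0,"z": 0,"wx": 0,"wy": 0,"wz": 0,"jaw": 23},
  {"x": 0,"y": 0,"z": 0,"wx": 0,"wy": 0,"wz": 0,"jaw": 23},
])

```text
time_s: 13.18
ee_pos: [0.5563, 0.0308, 0.1263]
eef_rot: [-3.137, -0.001, 1.843]
force: [-13.0, -2.3, 6.3]
grip_width: 0.0216
```

```bash
python3 st.py
```

```text
t 13.1833 ee [0.5563 0.0308 0.1263] r 0.0576 ptr-ang -1.31 yaw-err 0.012 Ftan(on wheel) 13.18 Frad out on tool 1.18 w 0.0216
```

The seat was held at about 13 N for nearly 1 s. Now I'll open it anticlockwise.

Call:
carry_out([
  {"x": 0,"y": -0.14,"z": 0,"wx": 0,"wy": 0,"wz": -0.4,"jaw": 23},
  {"x": -0.003,"y": -0.14,"z": 0,"wx": 0,"wy": 0,"wz": -0.6,"jaw": 23},
  {"x": -0.003,"y": -0.14,"z": 0,"wx": 0,"wy": 0,"wz": -0.6,"jaw": 23},
  {"x": -0.003,"y": -0.139,"z": 0,"wx": 0,"wy": 0,"wz": -0.6,"jaw": 23},
  {"x": -0.003,"y": -0.139,"z": 0,"wx": 0,"wy": 0,"wz": -0.6,"jaw": 23},
  {"x": -0.003,"y": -0.139,"z": 0,"wx": 0,"wy": 0,"wz": -0.6,"jaw": 23},
  {"x": -0.003,"y": -0.139,"z": 0,"wx": 0,"wy": 0,"wz": -0.6,"jaw": 23},
  {"x": -0.003,"y": -0.139,"z": 0,"wx": 0,"wy": 0,"wz": -0.6,"jaw": 23},
])

```text
time_s: 13.85
ee_pos: [0.5384, 0.0219, 0.1266]
eef_rot: [3.14, 0.001, 2.213]
force: [4.9, 2.5, -3.1]
grip_width: 0.0219
```

```bash
python3 st.py
```

```text
t 13.85 ee [0.5384 0.0219 0.1266] r 0.057 ptr-ang -0.96 yaw-err 0.031 Ftan(on wheel) -5.49 Frad out on tool -0.74 w 0.0219
```

Call:
carry_out([
  {"x": -0.003,"y": -0.139,"z": 0,"wx": 0,"wy": 0,"wz": -0.5,"jaw": 23},
  {"x": -0.003,"y": -0.139,"z": 0,"wx": 0,"wy": 0,"wz": -0.5,"jaw": 23},
  {"x": -0.003,"y": -0.139,"z": 0,"wx": 0,"wy": 0,"wz": -0.5,"jaw": 23},
  {"x": -0.003,"y": -0.139,"z": 0,"wx": 0,"wy": 0,"wz": -0.6,"jaw": 23},
  {"x": -0.003,"y": -0.139,"z": 0,"wx": 0,"wy": 0,"wz": -0.6,"jaw": 23},
  {"x": -0.003,"y": -0.139,"z": 0,"wx": 0,"wy": 0,"wz": -0.6,"jaw": 23},
  {"x": -0.003,"y": -0.139,"z": 0,"wx": 0,"wy": 0,"wz": -0.6,"jaw": 23},
  {"x": -0.003,"y": -0.139,"z": 0,"wx": 0,"wy": 0,"wz": -0.6,"jaw": 23},
  {"x": -0.003,"y": -0.139,"z": 0,"wx": 0,"wy": 0,"wz": -0.6,"jaw": 23},
  {"x": -0.003,"y": -0.139,"z": 0,"wx": 0,"wy": 0,"wz": -0.6,"jaw": 23},
  {"x": -0.003,"y": -0.139,"z": 0,"wx": 0,"wy": 0,"wz": -0.6,"jaw": 23},
  {"x": -0.003,"y": -0.139,"z": 0,"wx": 0,"wy": 0,"wz": -0.6,"jaw": 23},
])

```text
time_s: 14.85
ee_pos: [0.5181, -0.004, 0.1267]
eef_rot: [3.14, 0.001, 2.765]
force: [4.0, 3.3, -2.5]
grip_width: 0.0214
```

```bash
python3 st.py
```

```text
t 14.85 ee [ 0.5181 -0.004   0.1267] r 0.0569 ptr-ang -0.374 yaw-err -0.003 Ftan(on wheel) -4.49 Frad out on tool -2.53 w 0.0214
```

Call:
carry_out([
  {"x": -0.002,"y": -0.139,"z": 0,"wx": 0,"wy": 0,"wz": -0.6,"jaw": 23},
  {"x": -0.002,"y": -0.139,"z": 0,"wx": 0,"wy": 0,"wz": -0.6,"jaw": 23},
  {"x": -0.002,"y": -0.139,"z": 0,"wx": 0,"wy": 0,"wz": -0.6,"jaw": 23},
  {"x": -0.002,"y": -0.139,"z": 0,"wx": 0,"wy": 0,"wz": -0.6,"jaw": 23},
  {"x": -0.002,"y": -0.139,"z": 0,"wx": 0,"wy": 0,"wz": -0.6,"jaw": 23},
  {"x": -0.002,"y": -0.139,"z": 0,"wx": 0,"wy": 0,"wz": -0.6,"jaw": 23},
  {"x": -0.002,"y": -0.139,"z": 0,"wx": 0,"wy": 0,"wz": -0.6,"jaw": 23},
  {"x": -0.002,"y": -0.139,"z": 0,"wx": 0,"wy": 0,"wz": -0.6,"jaw": 23},
  {"x": -0.002,"y": -0.139,"z": 0,"wx": 0,"wy": 0,"wz": -0.6,"jaw": 23},
  {"x": -0.002,"y": -0.139,"z": 0,"wx": 0,"wy": 0,"wz": -0.6,"jaw": 23},
  {"x": -0.002,"y": -0.139,"z": 0,"wx": 0,"wy": 0,"wz": -0.6,"jaw": 23},
  {"x": 0,"y": 0,"z": 0,"wx": 0,"wy": 0,"wz": 0,"jaw": 23},
])

```text
time_s: 15.85
ee_pos: [0.5142, -0.0342, 0.1267]
eef_rot: [3.141, 0.001, -2.99]
force: [1.5, 2.7, 0.1]
grip_width: 0.0218
```

```bash
python3 st.py; python3 - <<'E'
from h import *
for c in ["scene","top"]:
    im=ctrl.camera(c); cv2.imwrite(f"pics/{c}1.png",im)
    for l,z in dict(pointer=.088,mark=.081).items():
        print(c,l,[(d["position"],round(d["conf"],2),ray(c,d["position"],z).round(4)) for d in ctrl.mark_of(c,l)[:2]])
a=cv2.imread("pics/scene1.png")[150:270,190:330]; cv2.imwrite("pics/scene1c.png",cv2.resize(a,None,fx=5,fy=5,interpolation=2))
E
```

```text
t 15.85 ee [ 0.5142 -0.0342  0.1267] r 0.0577 ptr-ang 0.164 yaw-err -0.013 Ftan(on wheel) -2.43 Frad out on tool -1.92 w 0.0218
scene pointer [([235.5, 261.0], 0.79, array([ 0.6636, -0.0118,  0.088 ]))]
scene mark [([236.3, 261.4], 0.53, array([ 0.6602, -0.0105,  0.081 ])), ([164.6, 334.8], 0.45, array([0.392 , 0.2269, 0.081 ]))]
top pointer [([144.6, 255.7], 0.62, array([ 6.467e-01, -2.000e-04,  8.800e-02]))]
top mark [([147.9, 257.6], 0.5, array([ 0.6383, -0.0061,  0.081 ]))]
```

View pics/scene1c.png

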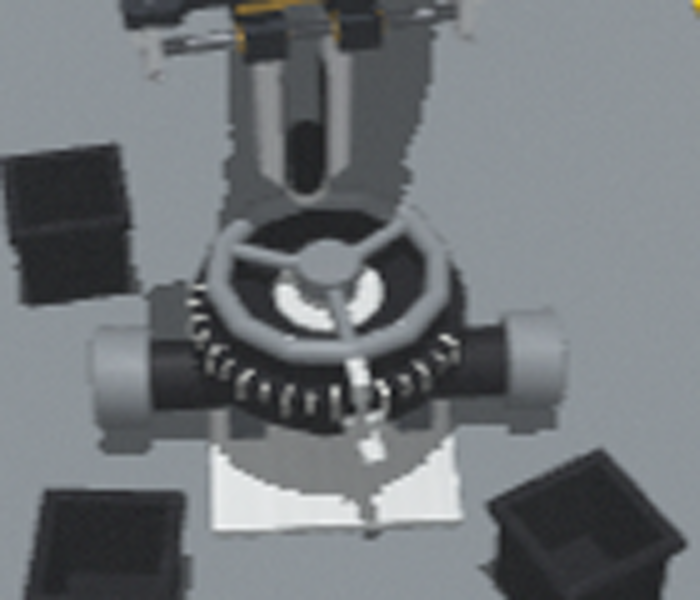

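The pointer tip and clip are now close together in the scene view (about (258–262, 232–236)), but that view is too coarse to judge by. I'll release, lift and turn round so the wrist camera sees along the radial line.

Call:
carry_out([
  {"x": 0,"y": 0.04,"z": 0,"wx": 0,"wy": 0,"wz": 0,"jaw": 40},
  {"x": 0,"y": 0,"z": 0,"wx": 0,"wy": 0,"wz": 0,"jaw": 40},
  {"x": 0,"y": 0,"z": -0.5,"wx": 0,"wy": 0,"wz": 0,"jaw": 40},
  {"x": 0,"y": 0,"z": -1,"wx": 0,"wy": 0,"wz": 0,"jaw": 40},
  {"x": 0,"y": 0,"z": -1,"wx": 0,"wy": 0,"wz": 0,"jaw": 40},
  {"x": 0,"y": 0,"z": -1,"wx": 0,"wy": 0,"wz": 1,"jaw": 40},
  {"x": 0,"y": 0,"z": -1,"wx": 0,"wy": 0,"wz": 1,"jaw": 40},
  {"x": 0,"y": 0,"z": 0,"wx": 0,"wy": 0,"wz": 1,"jaw": 40},
  {"x": 0,"y": 0,"z": 0,"wx": 0,"wy": 0,"wz": 1,"jaw": 40},
  {"x": 0,"y": 0,"z": 0,"wx": 0,"wy": 0,"wz": 1,"jaw": 40},
  {"x": 0,"y": 0,"z": 0,"wx": 0,"wy": 0,"wz": 1,"jaw": 40},
  {"x": 0,"y": 0,"z": 0,"wx": 0,"wy": 0,"wz": 1,"jaw": 40},
])

```text
time_s: 17.15
ee_pos: [0.5136, -0.0337, 0.2171]
eef_rot: [-3.142, 0.0, 2.727]
force: [-0.3, -0.4, 0.6]
grip_width: 0.0377
```

Call:
carry_out([
  {"x": 0,"y": 0,"z": 0,"wx": 0,"wy": 0,"wz": 1,"jaw": 40},
  {"x": 0,"y": 0,"z": 0,"wx": 0,"wy": 0,"wz": 1,"jaw": 40},
  {"x": 0,"y": 0,"z": 0,"wx": 0,"wy": 0,"wz": 1,"jaw": 40},
  {"x": 0,"y": 0,"z": 0,"wx": 0,"wy": 0,"wz": 1,"jaw": 40},
  {"x": 0,"y": 0,"z": 0,"wx": 0,"wy": 0,"wz": 1,"jaw": 40},
  {"x": 0,"y": 0,"z": 0,"wx": 0,"wy": 0,"wz": 1,"jaw": 40},
  {"x": 0,"y": 0,"z": 0,"wx": 0,"wy": 0,"wz": 1,"jaw": 40},
  {"x": 0,"y": 0,"z": 0,"wx": 0,"wy": 0,"wz": 1,"jaw": 40},
  {"x": 0,"y": 0,"z": 0,"wx": 0,"wy": 0,"wz": 1,"jaw": 40},
  {"x": 0,"y": 0,"z": 0,"wx": 0,"wy": 0,"wz": 1,"jaw": 40},
  {"x": 0,"y": 0,"z": 0,"wx": 0,"wy": 0,"wz": 1,"jaw": 40},
  {"x": 0,"y": 0,"z": 0,"wx": 0,"wy": 0,"wz": 1,"jaw": 40},
])

```text
time_s: 18.15
ee_pos: [0.5136, -0.0337, 0.217]
eef_rot: [3.141, 0.0, 1.767]
force: [-0.6, -1.0, -0.3]
grip_width: 0.0373
```

Call:
carry_out([
  {"x": 0,"y": 0,"z": 0,"wx": 0,"wy": 0,"wz": 1,"jaw": 40},
  {"x": 0,"y": 0,"z": 0,"wx": 0,"wy": 0,"wz": 1,"jaw": 40},
  {"x": 0,"y": 0,"z": 0,"wx": 0,"wy": 0,"wz": 1,"jaw": 40},
  {"x": 0,"y": 0,"z": 0,"wx": 0,"wy": 0,"wz": 1,"jaw": 40},
  {"x": 0,"y": 0,"z": 0,"wx": 0,"wy": 0,"wz": 1,"jaw": 40},
  {"x": 0,"y": 0,"z": 0,"wx": 0,"wy": 0,"wz": 1,"jaw": 40},
  {"x": 0,"y": 0,"z": 0,"wx": 0,"wy": 0,"wz": 1,"jaw": 40},
  {"x": 0,"y": 0,"z": 0,"wx": 0,"wy": 0,"wz": 1,"jaw": 40},
  {"x": 0,"y": 0,"z": 0,"wx": 0,"wy": 0,"wz": 1,"jaw": 40},
  {"x": 0,"y": 0,"z": 0,"wx": 0,"wy": 0,"wz": 1,"jaw": 40},
  {"x": 0,"y": 0,"z": 0,"wx": 0,"wy": 0,"wz": 1,"jaw": 40},
  {"x": 0,"y": 0,"z": 0,"wx": 0,"wy": 0,"wz": 1,"jaw": 40},
])

```text
time_s: 19.15
ee_pos: [0.5136, -0.0337, 0.217]
eef_rot: [3.141, -0.0, 0.807]
force: [-0.3, 0.7, 0.1]
grip_width: 0.0376
```

Call:
carry_out([
  {"x": 0,"y": 0,"z": 0,"wx": 0,"wy": 0,"wz": 1,"jaw": 40},
  {"x": 0,"y": 0,"z": 0,"wx": 0,"wy": 0,"wz": 1,"jaw": 40},
  {"x": 0,"y": 0,"z": 0,"wx": 0,"wy": 0,"wz": 1,"jaw": 40},
  {"x": 0,"y": 0,"z": 0,"wx": 0,"wy": 0,"wz": 1,"jaw": 40},
  {"x": 0,"y": 0,"z": 0,"wx": 0,"wy": 0,"wz": 1,"jaw": 40},
  {"x": 0,"y": 0,"z": 0,"wx": 0,"wy": 0,"wz": 1,"jaw": 40},
  {"x": 0,"y": 0,"z": 0,"wx": 0,"wy": 0,"wz": 1,"jaw": 40},
  {"x": 0,"y": 0,"z": 0,"wx": 0,"wy": 0,"wz": 1,"jaw": 40},
  {"x": 0,"y": 0,"z": 0,"wx": 0,"wy": 0,"wz": 0,"jaw": 40},
])

```text
time_s: 19.9
ee_pos: [0.5137, -0.0336, 0.217]
eef_rot: [3.141, -0.0, 0.167]
force: [-0.2, -0.6, 0.7]
grip_width: 0.0373
```

```bash
python3 look.py w5 hub,handle,pointer,mark;  python3 - <<'E'
import cv2
a=cv2.imread("pics/w5.png")[0:90,200:310]; cv2.imwrite("pics/w5d.png",cv2.resize(a,None,fx=6.5,fy=6.5,interpolation=2))
E
```

```text
{'time_s': np.float64(19.9), 'qpos': array([-0.137,  0.212,  1.604, -0.   ,  1.325,  1.267]), 'ee_pos': array([ 0.514, -0.034,  0.217]), 'eef_rot': array([ 3.141, -0.   ,  0.167]), 'force': array([-0.247, -0.586,  0.653])}
hub [([130.4, 252.4], 0.64, array([ 0.5709, -0.0256,  0.116 ]))]
handle [([209.0, 249.1], 0.7, array([ 0.5105, -0.0329,  0.155 ]))]
pointer [([36.1, 253.0], 0.79, array([ 0.6519, -0.0125,  0.088 ])), ([129.1, 252.5], 0.16, array([ 0.5701, -0.0259,  0.088 ]))]
mark [([38.6, 251.2], 0.5, array([ 0.6509, -0.011 ,  0.081 ]))]
```

View pics/w5.png

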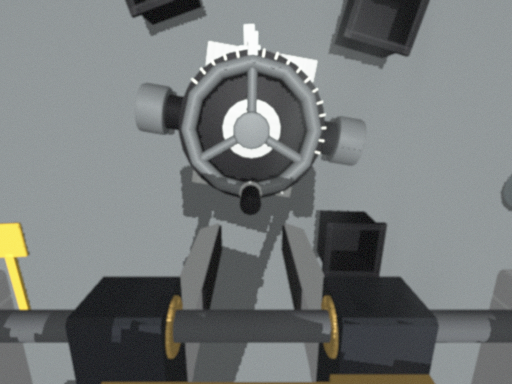

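View pics/w5d.png

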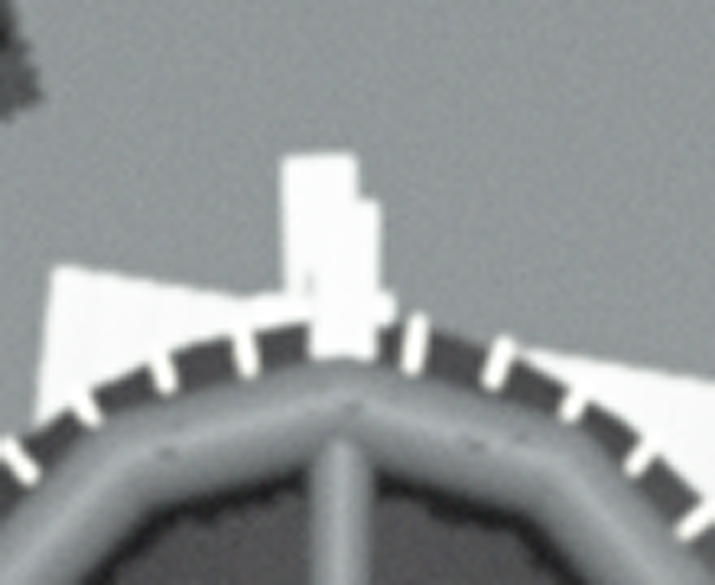

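```bash
python3 - <<'E'
from h import *
p=np.load("pics/w5.npy",allow_pickle=True).item()
im=cv2.imread("pics/w5.png").astype(int).min(2)
for r in range(24,58,3): 
    row=im[r,235:268]; print(r,row)
hub=ray("w",(129.5,251.8),.116,p);print(hub)
for n,px,z in [("ptr",(36,253.3),.11),("clip",(34,249.2),.07),("clip",(34,249.2),.081),("clip",(30,249.2),.06)]:
    d=ray("w",px,z,p)-hub; print(n,np.hypot(*d[:2]),np.arctan2(d[1],d[0]))
E
```

```text
24 [145 143 148 146 144 147 143 154 180 212 224 229 230 233 236 238 238 238
 231 195 161 144 146 143 148 145 146 145 143 145 147 148 148]
27 [145 143 145 147 144 144 147 155 206 247 252 252 252 251 251 252 252 252
 250 223 171 149 144 144 148 147 145 145 150 148 145 147 146]
30 [143 143 148 142 144 148 143 155 206 244 252 252 251 251 251 251 251 252
 249 232 203 186 174 154 146 146 146 144 144 149 150 147 147]
33 [144 146 150 148 145 146 144 152 198 240 251 251 251 251 252 252 252 251
 252 251 252 252 244 196 153 147 142 142 150 145 146 144 147]
36 [148 145 149 144 148 144 146 151 190 238 251 251 251 251 251 252 252 252
 251 251 252 251 241 192 152 144 144 146 145 145 146 147 146]
39 [149 145 150 148 148 147 145 148 189 235 250 251 251 251 252 251 252 251
 251 252 252 251 238 189 148 145 145 147 148 144 142 144 145]
42 [144 147 146 144 147 145 141 150 182 231 248 243 230 240 250 251 252 252
 252 252 252 250 238 187 149 146 148 144 143 148 144 146 144]
45 [197 181 180 182 199 213 220 222 228 244 247 241 235 240 250 252 252 252
 252 252 251 251 248 240 225 187 155 147 146 146 147 149 147]
48 [251 251 251 250 252 253 254 253 252 251 250 249 246 246 250 251 252 252
 251 251 252 252 252 252 246 209 151 153 185 205 181 152 147]
51 [211 243 252 224 147 112  97  89  82  78  81  92 159 235 251 252 252 252
 251 252 252 248 206 131  88  83 104 181 246 249 196 115  99]
54 [114 203 254 250 180  94  76  75  76  81  77  93 146 210 226 225 222 210
 212 225 234 235 192 121  82  84 128 220 253 237 154  85  77]
57 [ 91 133 188 208 167 120 110 116 123 129 129 131 134 134 136 138 140 140
 141 138 139 136 132 134 126 127 133 170 186 152 107  87  82]
[ 0.5715884  -0.02491718  0.116     ]
ptr 0.07691279335042756 0.1508629639508553
clip 0.08667896213542547 0.195712650121651
clip 0.08441931828393648 0.19557537962177737
clip 0.09230440064933075 0.19464082538118418
```

The wrist view (w5) shows the clip plate centred at col ≈248.9 and the pointer at ≈252.9. That puts the pointer at 0.155 rad and the clip at 0.198, so the pointer is about 3.5 mm short and needs about 2.5 mm more at the handle, anticlockwise. I'll go down, cage the handle tightly and nudge it.

Call:
carry_out([
  {"x": 0,"y": 0,"z": 1,"wx": 0,"wy": 0,"wz": 0,"jaw": 40},
  {"x": 0,"y": 0,"z": 1,"wx": 0,"wy": 0,"wz": 0,"jaw": 40},
  {"x": 0,"y": 0,"z": 1,"wx": 0,"wy": 0,"wz": 0,"jaw": 40},
  {"x": 0,"y": 0,"z": 1,"wx": 0,"wy": 0,"wz": 0,"jaw": 40},
  {"x": 0,"y": 0,"z": 0.55,"wx": 0,"wy": 0,"wz": 0,"jaw": 40},
  {"x": 0,"y": 0,"z": 0,"wx": 0,"wy": 0,"wz": 0,"jaw": 20.5},
  {"x": 0,"y": 0,"z": 0,"wx": 0,"wy": 0,"wz": 0,"jaw": 20.5},
  {"x": 0,"y": 0,"z": 0,"wx": 0,"wy": 0,"wz": 0,"jaw": 20.5},
  {"x": 0,"y": 0,"z": 0,"wx": 0,"wy": 0,"wz": 0,"jaw": 20.5},
], squeeze=5)

```text
time_s: 20.9
ee_pos: [0.5142, -0.0334, 0.1265]
eef_rot: [-3.142, -0.002, 0.171]
force: [-0.7, 4.7, 2.2]
grip_width: 0.0195
```

```bash
python3 st.py; python3 look.py w6 handle
```

```text
t 20.9 ee [ 0.5142 -0.0334  0.1265] r 0.0575 ptr-ang 0.149 yaw-err -3.12 Ftan(on wheel) -4.77 Frad out on tool -0.04 w 0.0195
{'time_s': np.float64(20.9), 'qpos': array([-1.360e-01,  3.040e-01,  1.711e+00,  1.000e-03,  1.126e+00,
        1.263e+00]), 'ee_pos': array([ 0.514, -0.033,  0.126]), 'eef_rot': array([-3.142e+00, -2.000e-03,  1.710e-01]), 'force': array([-0.666,  4.718,  2.176])}
handle [([258.7, 245.6], 0.62, array([ 0.513 , -0.0311,  0.155 ])), ([266.1, 360.2], 0.5, array([ 0.5192, -0.0932,  0.155 ]))]
```

View pics/w6.png

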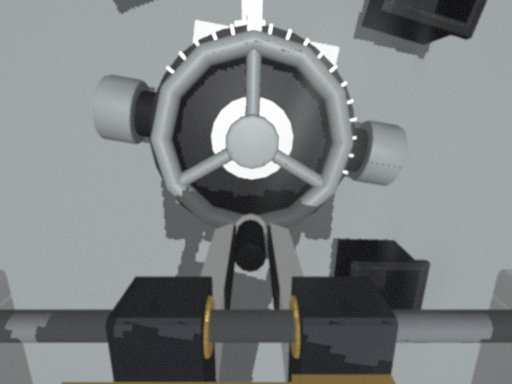

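```bash
python3 - <<'E'
import cv2,numpy as np
im=cv2.imread("pics/w6.png").astype(int).min(2)
for r in range(0,34,3): print(r,im[r,235:270])
E
```

```text
0 [156 158 160 158 157 166 204 245 253 253 253 253 253 253 253 253 253 253
 253 253 253 253 253 253 253 254 252 227 176 159 157 160 158 158 157]
3 [158 157 158 160 159 164 203 246 253 253 253 253 253 253 253 253 253 253
 253 253 253 253 253 253 254 254 252 220 170 155 157 155 156 158 156]
6 [157 158 158 162 159 167 208 244 253 253 253 253 253 253 253 253 253 253
 253 254 253 253 253 253 253 254 252 219 166 157 161 154 159 157 160]
9 [161 158 159 161 159 160 194 239 252 253 253 253 253 253 253 253 253 253
 254 254 254 253 253 254 254 254 252 218 164 158 156 161 157 160 160]
12 [160 159 158 158 158 164 191 238 253 253 253 253 253 253 253 254 254 253
 254 254 253 253 253 253 254 254 251 216 167 157 161 158 161 157 156]
15 [160 158 160 158 159 165 190 235 253 253 251 237 236 251 253 254 254 253
 254 254 253 253 253 254 254 254 247 202 161 159 158 159 157 155 157]
18 [160 159 158 159 159 162 189 235 252 253 249 221 223 251 254 254 254 254
 254 254 253 254 253 254 254 253 246 207 169 163 159 158 160 160 159]
21 [247 254 254 253 253 253 253 254 254 254 254 253 253 253 254 254 254 253
 254 254 253 254 253 254 254 254 254 254 255 250 212 162 155 157 158]
24 [254 255 255 255 255 255 255 255 252 237 225 220 233 252 254 254 254 254
 254 254 254 253 253 254 254 254 254 254 255 249 205 154 149 162 219]
27 [121 114 107  93  89  86  79  82  78  80  89 141 227 254 254 254 254 254
 254 254 254 254 254 254 254 254 223 132  91  81  81  82  87 149 242]
30 [111  76  80  83  81  79  81  80  84  86  95 128 187 221 226 210 186 172
 174 176 185 197 210 231 243 243 206 131  87  81  80  83 113 208 255]
33 [148  98 100 110 121 120 127 130 135 140 142 140 146 142 148 150 149 152
 154 146 151 151 151 149 147 144 139 138 136 133 125 120 132 210 255]
```

The pad is already against the peg (4.8 N, anticlockwise), and the pointer is still about 3 mm clockwise of the clip. Nudging 2.4 mm.

Call:
carry_out([
  {"x": 0,"y": 0.04,"z": 0,"wx": 0,"wy": 0,"wz": -0.15,"jaw": 20.5},
  {"x": 0,"y": 0.04,"z": 0,"wx": 0,"wy": 0,"wz": -0.15,"jaw": 20.5},
  {"x": 0,"y": 0.04,"z": 0,"wx": 0,"wy": 0,"wz": -0.15,"jaw": 20.5},
  {"x": 0,"y": 0,"z": 0,"wx": 0,"wy": 0,"wz": 0,"jaw": 20.5},
])

```text
time_s: 21.33
ee_pos: [0.5144, -0.0357, 0.126]
eef_rot: [-3.141, -0.001, 0.208]
force: [-0.1, 4.1, 3.7]
grip_width: 0.019
```

```bash
python3 st.py; python3 look.py w7 handle; python3 - <<'E'
import cv2,numpy as np
im=cv2.imread("pics/w7.png"); cv2.imwrite("pics/w7d.png",cv2.resize(im[0:70,200:310],None,fx=7,fy=7,interpolation=2))
im=im.astype(int).min(2)
for r in range(0,34,6): print(r,im[r,235:270])
E
```

```text
t 21.3333 ee [ 0.5144 -0.0357  0.126 ] r 0.0577 ptr-ang 0.19 yaw-err -3.124 Ftan(on wheel) -4.02 Frad out on tool -0.67 w 0.019
{'time_s': np.float64(21.333), 'qpos': array([-1.410e-01,  3.050e-01,  1.709e+00,  1.000e-03,  1.126e+00,
        1.222e+00]), 'ee_pos': array([ 0.514, -0.036,  0.126]), 'eef_rot': array([-3.141e+00, -1.000e-03,  2.080e-01]), 'force': array([-0.097,  4.073,  3.738])}
handle [([260.2, 246.5], 0.82, array([ 0.5126, -0.0341,  0.155 ]))]
0 [157 159 156 158 159 156 159 157 152 157 178 225 251 253 253 253 253 253
 253 253 253 253 253 253 254 253 235 187 157 154 155 158 158 160 158]
6 [155 158 158 160 156 158 158 158 160 156 177 227 251 253 253 253 253 253
 253 253 253 253 253 253 254 253 233 184 160 156 154 158 156 159 155]
12 [156 160 156 157 157 162 154 157 158 159 180 228 252 253 253 253 253 253
 253 253 253 253 253 253 254 252 226 176 156 158 155 159 159 157 158]
18 [159 160 159 160 172 174 174 178 176 176 202 239 252 253 253 253 253 253
 254 253 253 254 253 254 254 252 226 182 166 162 165 161 162 162 162]
24 [255 255 235 221 246 252 242 231 222 214 222 240 253 254 254 253 254 254
 254 254 253 253 254 254 254 252 246 246 252 254 254 255 253 238 188]
30 [255 255 255 178  97  81  86  91  94 106 124 164 183 172 161 152 145 145
 145 145 149 168 184 194 195 159 116  97  85  88  82  82  79  83  81]
```

View pics/w7d.png

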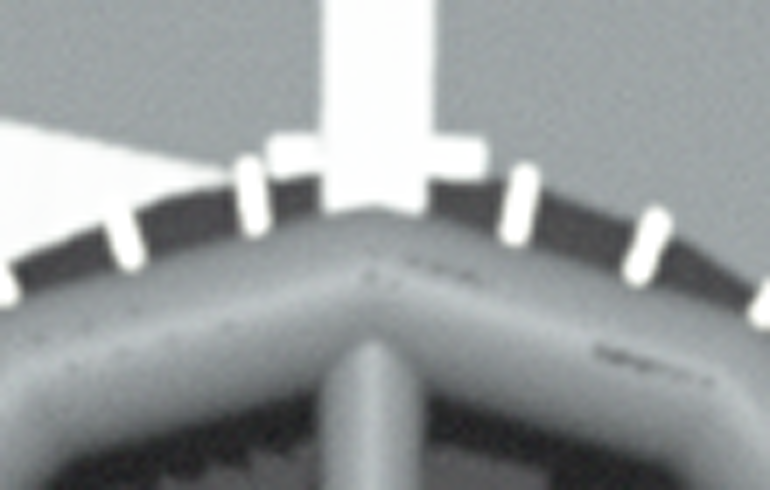

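The pointer (centre col 378 in the crop) is now symmetric over the clip's base (268 to 488, centre 378). I'll let go, lift and check.

Call:
carry_out([
  {"x": 0,"y": 0,"z": 0,"wx": 0,"wy": 0,"wz": 0,"jaw": 40},
  {"x": 0,"y": 0,"z": 0,"wx": 0,"wy": 0,"wz": 0,"jaw": 40},
  {"x": 0,"y": 0,"z": 0,"wx": 0,"wy": 0,"wz": 0,"jaw": 40},
  {"x": 0,"y": 0,"z": -0.5,"wx": 0,"wy": 0,"wz": 0,"jaw": 40},
  {"x": 0,"y": 0,"z": -1,"wx": 0,"wy": 0,"wz": 0,"jaw": 40},
  {"x": 0,"y": 0,"z": -1,"wx": 0,"wy": 0,"wz": 0,"jaw": 40},
  {"x": 0,"y": 0,"z": -1,"wx": 0,"wy": 0,"wz": 0,"jaw": 40},
  {"x": 0,"y": 0,"z": 0,"wx": 0,"wy": 0,"wz": 0,"jaw": 40},
  {"x": 0,"y": 0,"z": 0,"wx": 0,"wy": 0,"wz": 0,"jaw": 40},
])

```text
time_s: 22.18
ee_pos: [0.5144, -0.0361, 0.1963]
eef_rot: [3.141, -0.002, 0.207]
force: [-0.3, 0.6, 0.1]
grip_width: 0.0376
```

```bash
python3 look.py w8 hub,pointer,mark; python3 - <<'E'
from h import *
im=cv2.imread("pics/w8.png"); cv2.imwrite("pics/w8d.png",cv2.resize(im[0:80,200:310],None,fx=7,fy=7,interpolation=2))
im=ctrl.camera("top"); cv2.imwrite("pics/top2.png",im)
im=ctrl.camera("scene"); cv2.imwrite("pics/scene2.png",im)
E
```

```text
{'time_s': np.float64(22.183), 'qpos': array([-0.141,  0.23 ,  1.631, -0.   ,  1.279,  1.223]), 'ee_pos': array([ 0.514, -0.036,  0.196]), 'eef_rot': array([ 3.141e+00, -2.000e-03,  2.070e-01]), 'force': array([-0.345,  0.645,  0.113])}
hub [([136.6, 252.4], 0.75, array([ 0.5679, -0.0264,  0.116 ]))]
pointer []
mark [([36.9, 251.2], 0.45, array([ 0.6483, -0.0085,  0.081 ]))]
```

View pics/w8d.png

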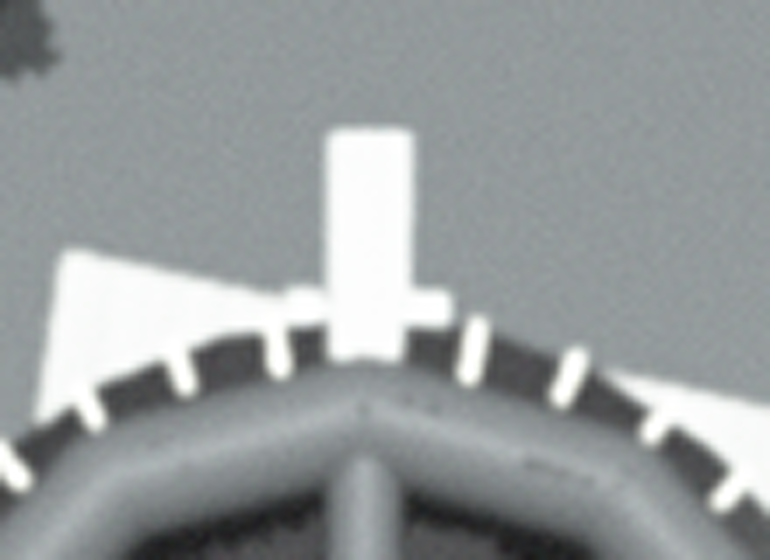

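View pics/scene2.png

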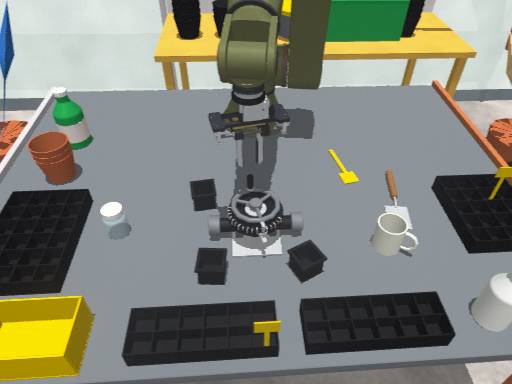

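After release the pointer (crop col ≈368) still stands over the clip (≈369). The gripper is clear and nothing else has moved. Handing in.

```bash
python3 -c "
from station import ctrl
print(ctrl.hand_in())"
```

```text
the job is handed in; nothing more can be done
None
```

I seated the valve, opened it again until the pointer stood over the clip's finger, let go, and handed the job in at about 22 s. No verdict was reported.

- **Seating:** I turned the wheel clockwise with the handle held loosely between the fingers. Friction was about 5–7 N. The seat came up at a pointer angle of about −1.23 rad, and I held it there at 13–14 N for about 0.7 s. The highest force I read was 14.1 N.
- **Pointer:** I opened it anticlockwise, then nudged the last 3 mm using the wrist camera. After letting go and lifting clear, the wrist picture showed the pointer centred over the clip to well under 1 mm.
- **Surroundings:** The last scene picture showed the pots, jar, cup, trowel and label where they started. I judged this by eye and did not measure it.
- **Disagreements:** In that last wrist picture the network did not find the pointer, and its mark had low confidence (0.45). Its pointer and mark positions in the overhead and scene pictures were several mm off, so the final check rests on the pixel edges in the wrist picture.

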